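Turn the tube rotator to its loading position

ROBOT

A 6-joint arm with a two-finger parallel gripper is mounted at the origin on a cart in front of the work surface, level with it; the furniture and walls round the work are solid. World frame = base frame: x ahead of the robot, y to its left, z up, the work surface at z = 0. Lengths are in m, angles in rad, forces in N, time in s.
With the tool pointing down it reaches from about 0.3 to 0.775 m from the base axis. Payload 14.6 kg.
Tool frame: the origin (TCP) lies midway between the tips of the shut fingers; the grasp point (between the pads) lies 19 mm behind it (grasp_offset is the distance from the TCP to the grasp point, in m); z points along the fingers, y is the line along which they close (so a half turn about z gives the same grasp; the last joint's range is limited). The gripper opens to 94 mm and grips with 3 to 60 N. Pads are 16 mm wide; open, the fingers measure 119 mm over their backs; the gripper's body (75 mm by 177 mm) begins 78 mm behind the grasp point.
Start: joints at [-1.241, 0.3, 1.521, -0, 1.321, -0.067], TCP at [0.213, -0.507, 0.205] pointing down, gripper open.
Joint ranges: [-3.03, 3.03], [-0.79, 2.21], [0.23, 2.52], [-1.04, 4.18], [0, 3.07], [-2.55, 2.55]. Speed limits (rad/s): [2.22, 2.22, 2.57, 3.14, 3.14, 3.14].

INTERFACE

Orientations are given as [roll, pitch, yaw] about the fixed x, y, z axes, in that order (R = Rz(yaw) Ry(pitch) Rx(roll)).
In Python, from station import * gives the robot as it stands. The module is installed in compiled form; this text tells all that it offers.
- The arm moves only by the tool send_rows, never from a script. Its argument "rows" is a list of rows, each an object of numbers: "dx", "dy", "dz": the shift along the tool's x, y, z in mm; "roll": the turn about the tool's z in degrees; "jaw": the closure, from -1 (fully open) to 1 (shut). In form: [{"dx": .., "dy": .., "dz": .., "roll": .., "jaw": ..}, ...]. A call has 1 to 12 rows; each row shifts and turns the commanded pose from where the row before left it, along the tool's axes as they then stand; what a row does not reach is not made up. A row lasts 1/12 s, in which the tool goes at most 41.7 mm and 7.16 degrees, less where a joint would pass 70% of its speed; a pose out of reach is approached as far as the arm can. A call is refused whole if a number of a shift passes 41.7 or a number of a turn 7.16, either way. A call with a gripper value outside its range is refused whole. The fingers move at their own pace and stop on an object; "force" is the grip in N (left out, the last holds). Time passes only in rows, so rows that do not move let the fingers close. It gives the time, the measured TCP pose, the force, the opening and the grip force at its end, in the units of the state.
- get_obs(): the state, without advancing time (a new reading comes with each control period).
- camera(name): name is "scene" or "top"; returns a dict with "frame" (400x640x3 uint8, red, green, blue), "z_map" (400x640 float32, m along the optical axis (not along the pixel's ray), 0 where there is no reading), "camera_matrix" (3x3 intrinsics, pixels), "rvec" (rotation vector, rad) and "tvec" (3), from world to camera coordinates, as OpenCV has them. Camera axes: x right, y down, z forward; pixel columns grow to the right and rows downward; lengths in m; the calibration is good to about 2 mm. A picture is of the moment at which its call begins.
- hand_in(): hands the job in; it is judged then, once.
The state is a dict: "time_s": time; "qpos": joint angles; "joint_vel": joint speeds; "tau": joint torques, N m; "ee_pos": TCP position; "eef_rot": TCP orientation; "force": force on the tool from outside, world axes, zero at the start; "moment": the same for the moment, N m; "grip_width": finger opening in m; "grip_force": force on a finger pad.
Only numpy, scipy, OpenCV 4.12 (cv2) and the standard library are available. Lean on these libraries where they do the work, as an engineer would, in place of code of your own. Each camera call takes 0.05 s, during which the arm holds its last target. There are 200 camera calls.

TASK

Bring the tube rotator on the bench to its loading position: push its spokes round gently, one after another, with the fingers until the short open tube socket on the wheel points straight up, then move clear. Either way round will do; do not grip the wheel, do not touch the tube socket, and leave everything else where it stands.

Things in the scene. Friction and masses are not known exactly. Their poses are not given: they have to be found in the camera images.
- stand: The rotator's grey stand, fixed to the bench: foot plate 140 x 150 mm, 14 mm high, column, and gearbox housing 70 x 74 x 74 mm behind the wheel (front face at x = -18 mm, top at z = 192 mm). Origin: centre of its underside. x points from wheel to housing, y to the left as one faces the wheel, z up.
- hub (a point): Centre of the upright wheel, 155 mm over the bench, at x = -45 mm of the stand. The wheel turns in the stand's y-z plane: white hub 44 mm across, white ring (112 mm outside, bar 12 mm thick), and five straight spokes 12 mm thick, 72 degrees apart, sticking out through the ring, each with a 20 mm ball at its end, 130 mm from the centre to the ball's far side.
- wheel (a joint): Wheel angle v, rad: 0 (or 6.283) with the tube socket straight up, pi straight down; grows clockwise seen from the robot. The socket points along -sin(v) y + cos(v) z of the stand. Turns without stops, either way, against a steady 0.12 N m friction (1 to 1.5 N at a spoke's end); stays where left. Starts 2.3 to pi rad from upright.
- socket: The tube socket: a short open white tube, 21 mm across, 28 mm long, standing radially outward on the wheel's ring midway between two spokes (36 degrees from each); its mouth is 80 mm from the hub's centre. Origin: centre of its foot, 52 mm from the hub's centre; z points outward along the tube.
- spoke_1: Spoke 1 of the wheel, 36 degrees clockwise from the tube socket as seen from the robot's side. A round bar 12 mm thick with a smooth ball 20 mm across at its free end (outermost point 130 mm from the hub's centre). Origin at the hub's centre, z outward along the spoke.
- spoke_2: Spoke 2 of the wheel, 108 degrees clockwise from the tube socket as seen from the robot's side. A round bar 12 mm thick with a smooth ball 20 mm across at its free end (outermost point 130 mm from the hub's centre). Origin at the hub's centre, z outward along the spoke.
- spoke_3: Spoke 3 of the wheel, 180 degrees clockwise from the tube socket as seen from the robot's side. A round bar 12 mm thick with a smooth ball 20 mm across at its free end (outermost point 130 mm from the hub's centre). Origin at the hub's centre, z outward along the spoke.
- spoke_4: Spoke 4 of the wheel, 252 degrees clockwise from the tube socket as seen from the robot's side. A round bar 12 mm thick with a smooth ball 20 mm across at its free end (outermost point 130 mm from the hub's centre). Origin at the hub's centre, z outward along the spoke.
- spoke_5: Spoke 5 of the wheel, 324 degrees clockwise from the tube socket as seen from the robot's side. A round bar 12 mm thick with a smooth ball 20 mm across at its free end (outermost point 130 mm from the hub's centre). Origin at the hub's centre, z outward along the spoke.
- small_vial: A bystander, loose: small white vial with a white cap, 25 mm across, 52 mm high, to the left of the wheel. Origin: centre of its underside, z up.
- beaker: A bystander, loose: clear beaker, 56 mm across, 68 mm high, to the right of the wheel. Origin: centre of its underside, z up.
- amber_bottle: A bystander, loose: brown bottle with a black cap, 42 mm across, 85 mm high, farther right. Origin: centre of its underside, z up.
- rubber_stopper: A bystander, loose: grey-brown rubber stopper, 35 mm across, 27 mm high, to the right on the bench. Origin: centre of its underside, z up.
- tape_roll: A bystander, loose: roll of label tape lying flat, 61 mm across, 19 mm high, far right. Origin: centre of its underside, z up.
- flask: A bystander, loose: clear conical flask, 75 mm across, 103 mm high, behind the wheel on the left. Origin: centre of its underside, z up.

How it is judged:
By the outcome, as a careful person would: the job done as asked, in the order asked, and still so for the second after the job is handed in, with the robot touching nothing.
It also fails if it takes over 64 s, if anything falls off the work surface, if the arm or the gripper's body presses on something with over 40 N, if the wrist force passes 120 N, or if a joint passes its speed limit or range.

## Working session

There is one attempt and no reset: what is moved stays moved. The work goes in short steps, Python scripts to look and compute and a tool call to move; the robot and the scene stay as the last step left them, time stands still between calls to the robot, and variables do not carry over. Pictures are saved under pics/ and viewed, at most 10 in all, crops included, and the job is handed in when it is done.

Besides the shell and the picture viewer there is one more tool, called after "Call:" as name([rows], argument=value, ...), one row to a line, values as JSON. send_rows: Moves the arm, as the interface text tells. Its arguments: {"type":"object","properties":{"rows":{"type":"array"},"force":{"type":"number"}},"required":["rows"]}

```bash
mkdir -p pics
cat > h.py <<'E'
from station import *
import numpy as np, cv2
def cloud(c):
    R=cv2.Rodrigues(np.array(c["rvec"],float))[0]; t=np.array(c["tvec"],float).ravel(); K=np.array(c["camera_matrix"])
    z=c["z_map"]; v,u=np.mgrid[:400,:640]
    P=np.stack([(u-K[0,2])/K[0,0]*z,(v-K[1,2])/K[1,1]*z,z],-1)
    W=(P-t)@R; W[z==0]=np.nan
    return W
def save(c,n): cv2.imwrite("pics/"+n,c["frame"][:,:,::-1])
E
python3 - <<'E'
from h import *
o=get_obs();print(o)
for n in("scene","top"):
    c=camera(n);save(c,n+"0.png");np.save(n+".npy",cloud(c));np.save(n+"_rgb.npy",c["frame"])
    R=cv2.Rodrigues(np.array(c["rvec"],float))[0];print(n,-R.T@np.ravel(c["tvec"]),R[2])
E
```

```text
{'time_s': 0.0, 'qpos': array([-1.24062042e+00,  3.00493456e-01,  1.52160366e+00,  9.62227622e-06,
        1.32067208e+00, -6.65754218e-02]), 'joint_vel': array([-0.00070115, -0.00046346, -0.00059502,  0.00018262,  0.000322  ,
        0.00066304]), 'tau': array([-1.39758238e-03, -5.31808019e+01, -3.52733266e+01,  7.08178477e-02,
        2.43968371e-02, -8.70634040e-05]), 'ee_pos': array([ 0.21245912, -0.50702005,  0.20486451]), 'eef_rot': array([-3.14041934e+00, -8.75699506e-05,  3.96748893e-01]), 'force': array([ 0.08206816,  0.23846955, -0.72357115]), 'moment': array([-0.00248048,  0.03367678, -0.04226912]), 'grip_force': 0.0, 'grip_width': 0.09421646142222409}
scene [-0.07977011  0.74933839  0.80490577] [ 0.52541602 -0.64234638 -0.55796876]
top [ 0.3820442  -0.03160957  1.15018534] [ 0.1363273   0.0281183  -0.99026473]
```

View pics/scene0.png

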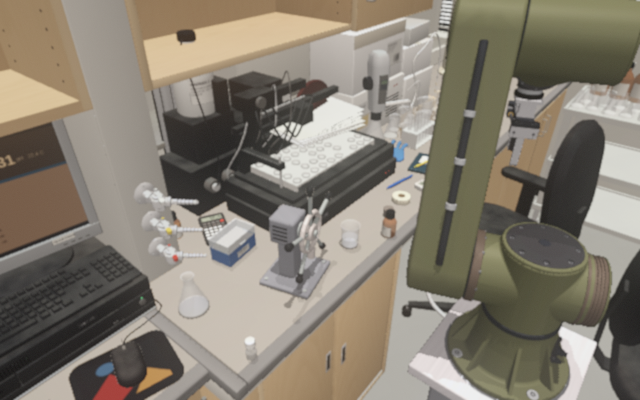

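View pics/top0.png

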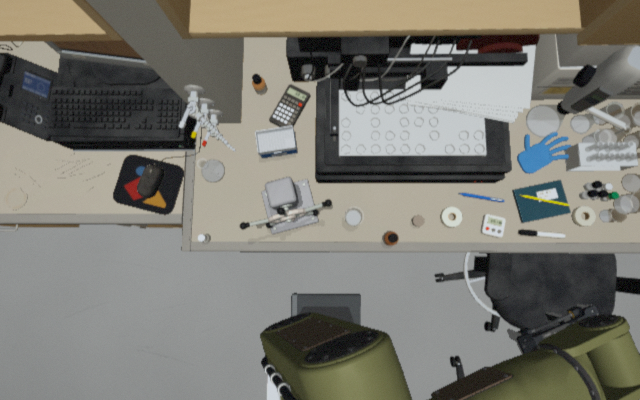

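The scene picture shows the rotator at about (300,250). In the top view its housing is at (283,195), with the wheel along (245,225)–(328,203), the vial at (204,238) and the beaker at (353,216). Next I'll fit the pose from depth and zoom in on the wheel.

Run:
```python
from h import *
W=np.load("top.npy");rgb=np.load("top_rgb.npy")
S=np.load("scene.npy");sr=np.load("scene_rgb.npy")
print("px205,283",W[195,283])
# foot plate + housing top
c=W[195,283]
d=np.hypot(W[...,0]-c[0],W[...,1]-c[1])
for lo,hi,n in((.183,.2,"top"),(.008,.02,"foot")):
    m=(d<.13)&(W[...,2]>lo)&(W[...,2]<hi)
    p=W[m][:,:2].astype(np.float32);r=cv2.minAreaRect(p*1000);print(n,m.sum(),r,np.median(W[m][:,2]))
for n,(u,v) in dict(vial=(204,238),beaker=(353,216),amber=(391,238),ballL=(245,225),ballR=(328,203)).items(): print(n,W[v,u])
a=cv2.resize(sr[185:305,250:350],None,fx=4,fy=4,interpolation=3);b=cv2.resize(rgb[165:245,230:340],None,fx=3.5,fy=3.5,interpolation=3)
im=np.zeros((480,800,3),np.uint8);im[:,:400]=a;im[:280,402:402+385]=b
cv2.imwrite("pics/z1.png",im[:,:,::-1])
```

```text
px205,283 [0.53029352 0.09659054 0.1884762 ]
top 904 ((522.3666381835938, 96.85690307617188), (104.96176147460938, 239.42889404296875), 14.78832721710205) 0.19116633133673425
foot 1022 ((519.082763671875, 72.97533416748047), (158.85475158691406, 206.10325622558594), 15.193914413452148) 0.013368984020097424
vial [0.42226712 0.34780356 0.05077474]
beaker [ 0.49129499 -0.09559147  0.02446324]
amber [ 0.4228939  -0.19888074  0.0876566 ]
ballL [0.45081374 0.19269874 0.19518421]
ballR [ 0.50683896 -0.02166685  0.20674901]
```

View pics/z1.png

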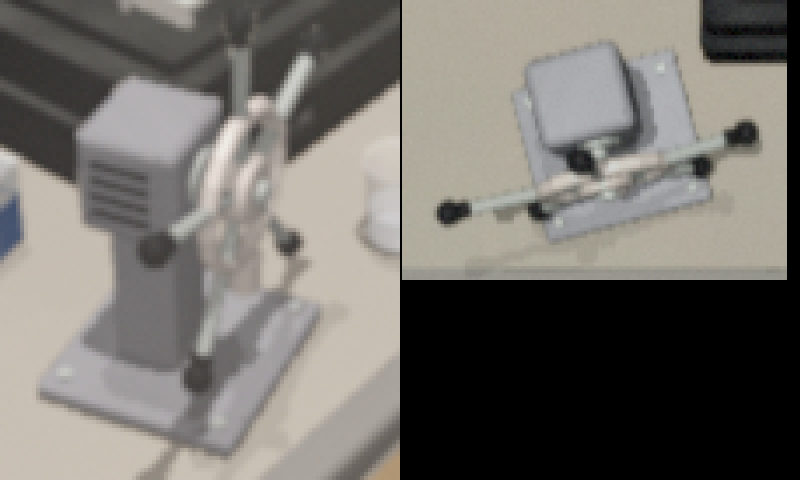

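```bash
cat >> h.py <<'E'
from scipy.optimize import least_squares
def proj(c,P): return cv2.projectPoints(np.array(P,float).reshape(-1,3),np.array(c["rvec"],float),np.array(c["tvec"],float),np.array(c["camera_matrix"],float),None)[0][:,0]
def world(s,p):
    x,y,a=s; p=np.atleast_2d(p); ca,sa=np.cos(a),np.sin(a)
    return np.c_[x+ca*p[:,0]-sa*p[:,1], y+sa*p[:,0]+ca*p[:,1], p[:,2]]
def balls(v,r=.12):
    a=v+np.radians([36,108,180,252,324]); return np.c_[-.045+0*a,-r*np.sin(a),.155+r*np.cos(a)]
E
python3 - <<'E'
from h import *
cs,ct=camera("scene"),camera("top")
ps=np.array([[310,191],[327.5,195],[322.5,245],[299.5,278.7],[288.7,247.5]])
pt=np.array([[280.9,210.7],[327.4,202.7],[315.7,212.7],[268.9,225],[244.3,225]])
def match(q,p):
    return np.array([p[np.argmin(((p-a)**2).sum(1))]-a for a in q])
def f(q):
    B=world(q[:3],balls(q[3])[[2,3,4,0,1]])  # top, then clockwise
    return np.r_[(proj(cs,B)-ps).ravel(),(proj(ct,B)-pt).ravel()]
for v0 in(2.9,3.3):
    r=least_squares(f,[.53,.09,.25,v0]);print(r.x,np.degrees(r.x[2:]),r.cost,r.fun.round(1))
x=r.x;print("hub",world(x[:3],[-.045,0,.155]));print(world(x[:3],balls(x[3])).round(3))
a=x[3];print("socket mouth px",proj(cs,world(x[:3],[-.045,-.08*np.sin(a),.155+.08*np.cos(a)])))
T=np.load("top.npy");m=(abs(T[...,2]-.191)<.003)&(np.hypot(T[...,0]-x[0],T[...,1]-x[1])<.06)
print("housing mean",T[m].mean(0),"pred",world(x[:3],[.017,0,.192]),cv2.minAreaRect((T[m][:,:2]*1000).astype(np.float32)))
E
```

```text
[0.5222455  0.09945555 0.2674392  3.11864048] [ 15.32313758 178.68493713] 3.887023802411216 [-0.6 -1.5  0.9 -0.5 -0.5 -0.5 -0.3 -0.1 -0.1 -0.3 -0.4  0.5  0.6  0.2
 -0.5 -0.2  0.3  0.1 -1.   1.1]
[0.5222455  0.09945555 0.26743922 3.1186405 ] [ 15.32313849 178.68493852] 3.887023802413104 [-0.6 -1.5  0.9 -0.5 -0.5 -0.5 -0.3 -0.1 -0.1 -0.3 -0.4  0.5  0.6  0.2
 -0.5 -0.2  0.3  0.1 -1.   1.1]
hub [[0.47884522 0.08756373 0.155     ]]
[[ 0.461  0.153  0.056]
 [ 0.448  0.198  0.189]
 [ 0.478  0.09   0.275]
 [ 0.509 -0.022  0.195]
 [ 0.498  0.017  0.06 ]]
socket mouth px [[310.98835938 255.73787853]]
housing mean [0.53732    0.10364418 0.19122051] pred [[0.53864117 0.10394801 0.192     ]] ((522.9180297851562, 97.84042358398438), (99.15811920166016, 80.87385559082031), 14.167060852050781)
```

v ≈ 3.12 rad, with the hub at (0.479, 0.088, 0.155) and the stand's yaw at 15.3°. I'll go counterclockwise with the fingers shut, pushing spokes 3, 4 and then 5. First the arm lifts and turns so that tool x lies along stand +y.

Call:
send_rows([
  {"dz": -30, "jaw": 1},
  {"dz": -30, "jaw": 1},
  {"dz": -30, "jaw": 1},
  {"dz": -30, "jaw": 1},
  {"roll": -6.9, "jaw": 1},
  {"roll": -6.9, "jaw": 1},
  {"roll": -6.9, "jaw": 1},
  {"roll": -6.9, "jaw": 1},
  {"roll": -6.9, "jaw": 1},
  {"roll": -6.9, "jaw": 1},
  {"roll": -6.9, "jaw": 1},
  {"roll": -6.9, "jaw": 1},
])

```text
invalid input at $.rows[0]: expected keys dx, dy, dz, roll, jaw
```

Call:
send_rows([
  {"roll": -6.9, "jaw": 1},
  {"roll": -6.9, "jaw": 1},
  {"roll": -6.8, "jaw": 1},
  {"roll": -6.8, "jaw": 1},
  {"jaw": 1},
  {"jaw": 1},
])

```text
invalid input at $.rows[0]: expected keys dx, dy, dz, roll, jaw
```

```bash
cat > st.py <<'E'
from h import *
from scipy.spatial.transform import Rotation as Ro
def rel():
    o=get_obs(); p=o["ee_pos"]; hub=np.array([.4788,.0876,.155]); a=.2674
    d=p-hub; u=-np.sin(a)*d[0]+np.cos(a)*d[1]; n=np.cos(a)*d[0]+np.sin(a)*d[1]
    print("t %.2f u %.1f n %.1f z %.1f (mm, hub-rel: left,away,up) yaw %.2f rp %s"%(o["time_s"],u*1e3,n*1e3,d[2]*1e3,np.degrees(o["eef_rot"][2]),o["eef_rot"][:2].round(3)),"F",o["force"].round(1),"grip",round(o["grip_width"],4),"q",o["qpos"].round(2))
rel()
E
python3 st.py
```

```text
t 0.20 u -503.2 n -414.0 z 50.1 (mm, hub-rel: left,away,up) yaw 22.74 rp [-3.141 -0.   ] F [ 0.6 -0.4 -0.4] grip 0.0939 q [-1.24  0.3   1.52 -0.    1.32 -0.07]
```

Call:
send_rows([
  {"dx": 0, "dy": 0, "dz": -30, "roll": -6.9, "jaw": 1},
  {"dx": 0, "dy": 0, "dz": -30, "roll": -6.9, "jaw": 1},
  {"dx": 0, "dy": 0, "dz": -30, "roll": -6.9, "jaw": 1},
  {"dx": 0, "dy": 0, "dz": -30, "roll": -6.9, "jaw": 1},
  {"dx": 0, "dy": 0, "dz": -10, "roll": -6.9, "jaw": 1},
  {"dx": 0, "dy": 0, "dz": 0, "roll": -6.9, "jaw": 1},
  {"dx": 0, "dy": 0, "dz": 0, "roll": -6.9, "jaw": 1},
  {"dx": 0, "dy": 0, "dz": 0, "roll": -6.9, "jaw": 1},
  {"dx": 0, "dy": 0, "dz": 0, "roll": -6.9, "jaw": 1},
  {"dx": 0, "dy": 0, "dz": 0, "roll": -6.9, "jaw": 1},
  {"dx": 0, "dy": 0, "dz": 0, "roll": -6.8, "jaw": 1},
  {"dx": 0, "dy": 0, "dz": 0, "roll": -6.8, "jaw": 1},
])

```text
time_s: 1.2
ee_pos: [0.2125, -0.5072, 0.3352]
eef_rot: [3.142, -0.0, 1.844]
force: [-0.2, -0.9, 0.3]
grip_width: 0.0174
grip_force: 0.0
```

```bash
python3 st.py
```

```text
t 1.20 u -503.3 n -414.0 z 180.2 (mm, hub-rel: left,away,up) yaw 105.67 rp [ 3.142 -0.   ] F [-0.2 -0.9  0.3] grip 0.0174 q [-1.24  0.24  1.3   0.    1.6  -1.51]
```

Call:
send_rows([
  {"dx": 24, "dy": 21, "dz": 0, "roll": 0, "jaw": 1},
  {"dx": 24, "dy": 21, "dz": 0, "roll": 0, "jaw": 1},
  {"dx": 24, "dy": 21, "dz": 0, "roll": 0, "jaw": 1},
  {"dx": 24, "dy": 21, "dz": 0, "roll": 0, "jaw": 1},
  {"dx": 24, "dy": 21, "dz": 0, "roll": 0, "jaw": 1},
  {"dx": 24, "dy": 21, "dz": 0, "roll": 0, "jaw": 1},
  {"dx": 24, "dy": 21, "dz": 0, "roll": 0, "jaw": 1},
  {"dx": 24, "dy": 21, "dz": 0, "roll": 0, "jaw": 1},
  {"dx": 24, "dy": 21, "dz": 0, "roll": 0, "jaw": 1},
  {"dx": 24, "dy": 21, "dz": 0, "roll": 0, "jaw": 1},
  {"dx": 24, "dy": 21, "dz": 0, "roll": 0, "jaw": 1},
  {"dx": 24, "dy": 21, "dz": 0, "roll": 0, "jaw": 1},
])

```text
time_s: 2.2
ee_pos: [0.3797, -0.1613, 0.3355]
eef_rot: [3.141, 0.0, 1.838]
force: [0.4, -1.3, 0.5]
grip_width: 0.0007
grip_force: 0.0
```

Call:
send_rows([
  {"dx": 24, "dy": 21, "dz": 0, "roll": 0, "jaw": 1},
  {"dx": 24, "dy": 21, "dz": 0, "roll": 0, "jaw": 1},
  {"dx": 24, "dy": 21, "dz": 0, "roll": 0, "jaw": 1},
  {"dx": 24, "dy": 21, "dz": 0, "roll": 0, "jaw": 1},
  {"dx": 24, "dy": 21, "dz": 0, "roll": 0, "jaw": 1},
  {"dx": 20, "dy": 20, "dz": 0, "roll": 0, "jaw": 1},
  {"dx": 20, "dy": 20, "dz": 0, "roll": 0, "jaw": 1},
  {"dx": 10, "dy": 10, "dz": 0, "roll": 0, "jaw": 1},
  {"dx": 0, "dy": 0, "dz": 0, "roll": 0, "jaw": 1},
])

```text
time_s: 2.95
ee_pos: [0.4846, 0.0441, 0.3348]
eef_rot: [-3.141, -0.001, 1.841]
force: [-0.9, 0.3, -0.5]
grip_width: 0.0004
grip_force: 0.0
```

```bash
python3 st.py
python3 - <<'E'
from h import *
im=np.zeros((540,800,3),np.uint8)
c=camera("scene")["frame"];t=camera("top")["frame"]
im[:,:400]=cv2.resize(c[160:295,240:340],(400,540),interpolation=3);im[:400,402:800]=cv2.resize(t[150:250,235:335],(398,400),interpolation=3)
cv2.imwrite("pics/a1.png",im[:,:,::-1])
E
```

```text
t 2.95 u -43.5 n -5.9 z 179.8 (mm, hub-rel: left,away,up) yaw 105.48 rp [-3.141e+00 -1.000e-03] F [-0.9  0.3 -0.5] grip 0.0004 q [ 0.02  0.09  1.48  0.    1.58 -0.25]
```

View pics/a1.png

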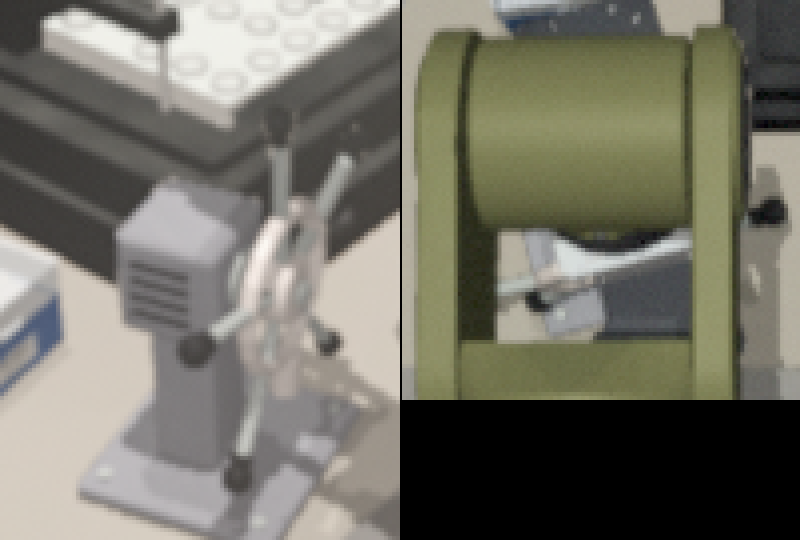

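The top view shows the arm over the wheel, but the fingers don't show in the scene crop where I expected them. I'll look at the whole scene picture before going on.

Run:
```python
from h import *
c=camera("scene");save(c,"s2.png");print(proj(c,[get_obs()["ee_pos"]]), get_obs()["time_s"])
```

```text
[[320.91695462 157.46536391]] 3.1
```

View pics/s2.png

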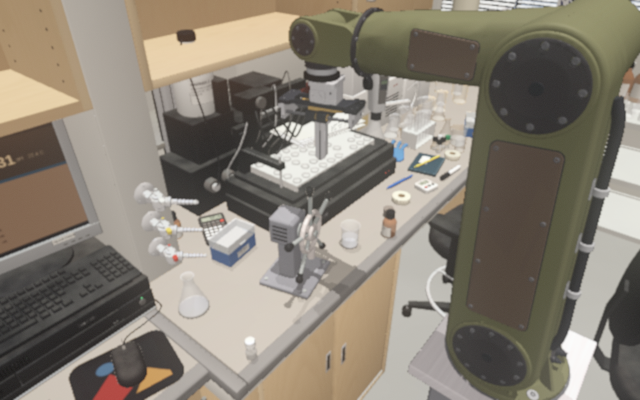

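The full picture shows the fingers at (321,157), clear above the wheel, as predicted, with the gripper's body lengthwise along the stand's x. Next I'll lower beside spoke 3.

Call:
send_rows([
  {"dx": 0, "dy": 6, "dz": 20, "roll": 0, "jaw": 1},
  {"dx": 0, "dy": 0, "dz": 20, "roll": 0, "jaw": 1},
  {"dx": 0, "dy": 0, "dz": 20, "roll": 0, "jaw": 1},
  {"dx": 0, "dy": 0, "dz": 20, "roll": 0, "jaw": 1},
  {"dx": 10, "dy": 0, "dz": 0, "roll": 0, "jaw": 1},
  {"dx": 10, "dy": 0, "dz": 0, "roll": 0, "jaw": 1},
  {"dx": 0, "dy": 0, "dz": 0, "roll": 0, "jaw": 1},
])

```text
time_s: 3.68
ee_pos: [0.4843, 0.0641, 0.257]
eef_rot: [3.14, 0.0, 1.839]
force: [-0.2, 0.0, 0.1]
grip_width: 0.0007
grip_force: 0.0
```

```bash
python3 st.py
```

```text
t 3.68 u -24.1 n -0.9 z 102.0 (mm, hub-rel: left,away,up) yaw 105.36 rp [3.14 0.  ] F [-0.2  0.   0.1] grip 0.0007 q [ 0.06  0.12  1.61  0.    1.4  -0.21]
```

Call:
send_rows([
  {"dx": 5.4, "dy": 0, "dz": 1.3, "roll": 0, "jaw": 1},
  {"dx": 5.4, "dy": 0, "dz": 1.3, "roll": 0, "jaw": 1},
  {"dx": 5.4, "dy": 0, "dz": 1.3, "roll": 0, "jaw": 1},
  {"dx": 5.4, "dy": 0, "dz": 1.3, "roll": 0, "jaw": 1},
  {"dx": 5.4, "dy": 0, "dz": 1.3, "roll": 0, "jaw": 1},
  {"dx": 5.4, "dy": 0, "dz": 1.1, "roll": 0, "jaw": 1},
  {"dx": 5.4, "dy": 0, "dz": 1.1, "roll": 0, "jaw": 1},
  {"dx": 5.4, "dy": 0, "dz": 1.1, "roll": 0, "jaw": 1},
  {"dx": 5.1, "dy": 0, "dz": 2, "roll": 0, "jaw": 1},
  {"dx": 5.1, "dy": 0, "dz": 2, "roll": 0, "jaw": 1},
  {"dx": 5.1, "dy": 0, "dz": 2, "roll": 0, "jaw": 1},
  {"dx": 0, "dy": 0, "dz": 0, "roll": 0, "jaw": 1},
])

```text
time_s: 4.68
ee_pos: [0.4686, 0.1202, 0.2392]
eef_rot: [-3.141, -0.0, 1.839]
force: [0.9, 0.0, -0.5]
grip_width: 0.0003
grip_force: 0.1
```

```bash
cat > fit.py <<'E'
# wheel angle from the scene picture: spoke/ball template vs. dark pixels near the predicted balls
from h import *
import sys
g=float(sys.argv[1]); s=(.5222,.0995,.2674)
c=camera("scene");G=cv2.cvtColor(c["frame"],cv2.COLOR_RGB2GRAY).astype(float);W=cloud(c)
# points on the wheel by depth, in stand frame
d=W-np.array([s[0],s[1],0]);ca,sa=np.cos(s[2]),np.sin(s[2])
X=ca*d[...,0]+sa*d[...,1];Y=-sa*d[...,0]+ca*d[...,1];Z=d[...,2]-.155
r=np.hypot(Y,Z);m=(abs(X+.045)<.016)&(r>.085)&(r<.132)
th=np.arctan2(-Y[m],Z[m])
vs=np.radians(np.arange(0,72,.2));sc=[]
for v in vs:
    e=(th-v-np.radians(36)+np.pi/5)%(2*np.pi/5)-np.pi/5; sc.append(np.exp(-(e*r[m]/.006)**2).sum())
k=np.degrees(vs[int(np.argmax(sc))]); k+=72*round((g-k)/72)
print("n",m.sum(),"depth v deg",k,"score",max(sc))
rows=[]
for a in range(5):
    t=np.degrees(th); q=k+36+72*a; e=(t-q+180)%360-180; i=abs(e)<15
    rows.append((round(q%360),int(i.sum()),round(float(np.median(e[i])),2) if i.any() else None))
print(rows)
E
python3 st.py; python3 fit.py 150
```

```text
t 4.68 u 34.1 n -1.3 z 84.2 (mm, hub-rel: left,away,up) yaw 105.37 rp [-3.141 -0.   ] F [ 0.9  0.  -0.5] grip 0.0003 q [ 0.18  0.13  1.65  0.    1.36 -0.09]
n 565 depth v deg 150.4 score 213.6095869949397
[(186, 78, 1.87), (258, 106, 1.52), (330, 229, 6.15), (42, 97, -4.31), (114, 45, -2.76)]
```

Push is working, and v is now about 150°. Continuing.

Call:
send_rows([
  {"dx": 4.7, "dy": 0, "dz": 2.9, "roll": 0, "jaw": 1},
  {"dx": 4.7, "dy": 0, "dz": 2.9, "roll": 0, "jaw": 1},
  {"dx": 4.7, "dy": 0, "dz": 2.9, "roll": 0, "jaw": 1},
  {"dx": 4.1, "dy": 0, "dz": 3.6, "roll": 0, "jaw": 1},
  {"dx": 4.1, "dy": 0, "dz": 3.6, "roll": 0, "jaw": 1},
  {"dx": 4.1, "dy": 0, "dz": 3.6, "roll": 0, "jaw": 1},
  {"dx": 3.5, "dy": 0, "dz": 4.3, "roll": 0, "jaw": 1},
  {"dx": 3.5, "dy": 0, "dz": 4.3, "roll": 0, "jaw": 1},
  {"dx": 3.5, "dy": 0, "dz": 4.3, "roll": 0, "jaw": 1},
  {"dx": 2.6, "dy": 0, "dz": 4.9, "roll": 0, "jaw": 1},
  {"dx": 2.6, "dy": 0, "dz": 4.9, "roll": 0, "jaw": 1},
  {"dx": 2.6, "dy": 0, "dz": 4.9, "roll": 0, "jaw": 1},
])

```text
time_s: 5.73
ee_pos: [0.4571, 0.1627, 0.192]
eef_rot: [-3.141, -0.0, 1.838]
force: [-0.7, -1.3, 1.7]
grip_width: 0.0002
grip_force: 0.7
```

Call:
send_rows([
  {"dx": 1.2, "dy": 0, "dz": 4, "roll": 0, "jaw": 1},
  {"dx": 0.8, "dy": 0, "dz": 4, "roll": 0, "jaw": 1},
  {"dx": 0, "dy": 0, "dz": 0, "roll": 0, "jaw": 1},
])

```text
time_s: 5.98
ee_pos: [0.4563, 0.1645, 0.1837]
eef_rot: [-3.141, -0.0, 1.839]
force: [0.4, 0.4, -0.3]
grip_width: 0.0005
grip_force: 0.1
```

```bash
python3 st.py; python3 fit.py 105
```

```text
t 5.98 u 80.1 n -1.4 z 28.7 (mm, hub-rel: left,away,up) yaw 105.34 rp [-3.141 -0.   ] F [ 0.4  0.4 -0.3] grip 0.0005 q [0.27 0.18 1.73 0.   1.24 0.  ]
n 557 depth v deg 106.6 score 175.80787238808782
[(143, 38, -0.19), (215, 98, 0.38), (287, 185, 1.96), (359, 5, -5.79), (71, 0, None)]
```

Call:
send_rows([
  {"dx": 0, "dy": 0, "dz": -15, "roll": 0, "jaw": 1},
  {"dx": 0, "dy": 0, "dz": -30, "roll": 0, "jaw": 1},
  {"dx": 0, "dy": 0, "dz": -30, "roll": 0, "jaw": 1},
  {"dx": 0, "dy": 0, "dz": -30, "roll": 0, "jaw": 1},
  {"dx": 0, "dy": 0, "dz": -20, "roll": 0, "jaw": 1},
  {"dx": 0, "dy": 0, "dz": 0, "roll": 0, "jaw": 1},
  {"dx": -22, "dy": 1, "dz": 0, "roll": 0, "jaw": 1},
  {"dx": -22, "dy": 0, "dz": 0, "roll": 0, "jaw": 1},
  {"dx": -22, "dy": 0, "dz": 0, "roll": 0, "jaw": 1},
  {"dx": -22, "dy": 0, "dz": 0, "roll": 0, "jaw": 1},
  {"dx": -22, "dy": 0, "dz": 0, "roll": 0, "jaw": 1},
  {"dx": 0, "dy": 0, "dz": 0, "roll": 0, "jaw": 1},
])

```text
time_s: 7.03
ee_pos: [0.4871, 0.0559, 0.3086]
eef_rot: [-3.14, 0.0, 1.836]
force: [0.2, 0.6, -0.5]
grip_width: 0.0004
grip_force: 0.0
```

```bash
python3 st.py; python3 fit.py 105
```

```text
t 7.03 u -32.8 n -0.4 z 153.6 (mm, hub-rel: left,away,up) yaw 105.19 rp [-3.14  0.  ] F [ 0.2  0.6 -0.5] grip 0.0004 q [ 0.04  0.1   1.52 -0.    1.52 -0.23]
n 414 depth v deg 104.4 score 223.35072738978516
[(140, 40, 1.85), (212, 98, 2.66), (284, 91, 1.48), (356, 105, -3.04), (68, 80, -2.69)]
```

Call:
send_rows([
  {"dx": 0, "dy": 0, "dz": 18, "roll": 0, "jaw": 1},
  {"dx": 0, "dy": 0, "dz": 18, "roll": 0, "jaw": 1},
  {"dx": 0, "dy": 0, "dz": 16, "roll": 0, "jaw": 1},
  {"dx": 4, "dy": 0, "dz": 0, "roll": 0, "jaw": 1},
  {"dx": 4, "dy": 0, "dz": 0, "roll": 0, "jaw": 1},
  {"dx": 5.4, "dy": 0, "dz": 1.3, "roll": 0, "jaw": 1},
  {"dx": 5.4, "dy": 0, "dz": 1.3, "roll": 0, "jaw": 1},
  {"dx": 5.4, "dy": 0, "dz": 1.3, "roll": 0, "jaw": 1},
  {"dx": 5.4, "dy": 0, "dz": 1.3, "roll": 0, "jaw": 1},
  {"dx": 5.4, "dy": 0, "dz": 1.3, "roll": 0, "jaw": 1},
  {"dx": 5.4, "dy": 0, "dz": 1.1, "roll": 0, "jaw": 1},
  {"dx": 5.4, "dy": 0, "dz": 1.1, "roll": 0, "jaw": 1},
])

```text
time_s: 8.08
ee_pos: [0.4745, 0.1033, 0.2489]
eef_rot: [3.141, 0.0, 1.838]
force: [0.1, -0.7, 0.6]
grip_width: 0.0004
grip_force: 0.7
```

Call:
send_rows([
  {"dx": 5.4, "dy": 0, "dz": 1.1, "roll": 0, "jaw": 1},
  {"dx": 5.1, "dy": 0, "dz": 2, "roll": 0, "jaw": 1},
  {"dx": 5.1, "dy": 0, "dz": 2, "roll": 0, "jaw": 1},
  {"dx": 5.1, "dy": 0, "dz": 2, "roll": 0, "jaw": 1},
  {"dx": 0, "dy": 0, "dz": 0, "roll": 0, "jaw": 1},
])

```text
time_s: 8.5
ee_pos: [0.4687, 0.1235, 0.2413]
eef_rot: [-3.141, -0.0, 1.839]
force: [-0.2, 0.6, -0.6]
grip_width: 0.0007
grip_force: 0.1
```

```bash
python3 st.py; python3 fit.py 78
```

```text
t 8.50 u 37.3 n -0.3 z 86.3 (mm, hub-rel: left,away,up) yaw 105.37 rp [-3.141 -0.   ] F [-0.2  0.6 -0.6] grip 0.0007 q [ 0.18  0.13  1.65  0.    1.37 -0.09]
n 541 depth v deg 77.0 score 211.55101294912689
[(113, 42, -2.78), (185, 72, 2.23), (257, 106, 2.02), (329, 216, 5.92), (41, 99, -3.43)]
```

Call:
send_rows([
  {"dx": 4.4, "dy": 0, "dz": 3, "roll": 0, "jaw": 1},
  {"dx": 4.4, "dy": 0, "dz": 3, "roll": 0, "jaw": 1},
  {"dx": 4.4, "dy": 0, "dz": 3, "roll": 0, "jaw": 1},
  {"dx": 3.9, "dy": 0, "dz": 3.7, "roll": 0, "jaw": 1},
  {"dx": 3.9, "dy": 0, "dz": 3.7, "roll": 0, "jaw": 1},
  {"dx": 3.9, "dy": 0, "dz": 3.7, "roll": 0, "jaw": 1},
  {"dx": 3.3, "dy": 0, "dz": 4.4, "roll": 0, "jaw": 1},
  {"dx": 3.3, "dy": 0, "dz": 4.4, "roll": 0, "jaw": 1},
  {"dx": 3.3, "dy": 0, "dz": 4.4, "roll": 0, "jaw": 1},
  {"dx": 2.4, "dy": 0, "dz": 4.9, "roll": 0, "jaw": 1},
  {"dx": 2.4, "dy": 0, "dz": 4.9, "roll": 0, "jaw": 1},
  {"dx": 2.4, "dy": 0, "dz": 4.9, "roll": 0, "jaw": 1},
])

```text
time_s: 9.55
ee_pos: [0.4579, 0.1635, 0.1932]
eef_rot: [-3.142, -0.0, 1.838]
force: [-0.0, -1.1, 0.5]
grip_width: 0.0006
grip_force: 0.7
```

Call:
send_rows([
  {"dx": 1.2, "dy": 0, "dz": 4, "roll": 0, "jaw": 1},
  {"dx": 0.8, "dy": 0, "dz": 4, "roll": 0, "jaw": 1},
  {"dx": 0, "dy": 0, "dz": 0, "roll": 0, "jaw": 1},
])

```text
time_s: 9.8
ee_pos: [0.4571, 0.1651, 0.1849]
eef_rot: [-3.14, -0.0, 1.839]
force: [-0.0, 0.2, 0.6]
grip_width: 0.0002
grip_force: 0.1
```

```bash
python3 st.py; python3 fit.py 33
```

```text
t 9.80 u 80.5 n -0.4 z 29.9 (mm, hub-rel: left,away,up) yaw 105.34 rp [-3.14 -0.  ] F [-0.   0.2  0.6] grip 0.0002 q [0.27 0.18 1.72 0.   1.24 0.  ]
n 540 depth v deg 35.2 score 171.79103021457567
[(71, 0, None), (143, 40, -0.34), (215, 95, 0.35), (287, 188, 2.67), (359, 4, -5.43)]
```

Call:
send_rows([
  {"dx": 0, "dy": 0, "dz": -15, "roll": 0, "jaw": 1},
  {"dx": 0, "dy": 0, "dz": -30, "roll": 0, "jaw": 1},
  {"dx": 0, "dy": 0, "dz": -30, "roll": 0, "jaw": 1},
  {"dx": 0, "dy": 0, "dz": -30, "roll": 0, "jaw": 1},
  {"dx": 0, "dy": 0, "dz": -20, "roll": 0, "jaw": 1},
  {"dx": 0, "dy": 0, "dz": 0, "roll": 0, "jaw": 1},
  {"dx": -22, "dy": 0, "dz": 0, "roll": 0, "jaw": 1},
  {"dx": -22, "dy": 0, "dz": 0, "roll": 0, "jaw": 1},
  {"dx": -22, "dy": 0, "dz": 0, "roll": 0, "jaw": 1},
  {"dx": -22, "dy": 0, "dz": 0, "roll": 0, "jaw": 1},
  {"dx": -22, "dy": 0, "dz": 0, "roll": 0, "jaw": 1},
  {"dx": 0, "dy": 0, "dz": 0, "roll": 0, "jaw": 1},
])

```text
time_s: 10.85
ee_pos: [0.4869, 0.0563, 0.3097]
eef_rot: [-3.14, 0.0, 1.836]
force: [0.6, 0.6, 0.4]
grip_width: 0.0005
grip_force: 0.0
```

```bash
python3 st.py; python3 fit.py 33;  python3 - <<'E'
from h import *
c=camera("scene")["frame"]
cv2.imwrite("pics/a3.png",cv2.resize(c[140:295,240:360],(464,600),interpolation=3)[:,:,::-1])
E
```

```text
t 10.85 u -32.3 n -0.4 z 154.7 (mm, hub-rel: left,away,up) yaw 105.18 rp [-3.14  0.  ] F [0.6 0.6 0.4] grip 0.0005 q [ 0.04  0.1   1.52 -0.    1.52 -0.22]
n 408 depth v deg 33.2 score 215.60660725647966
[(69, 75, -3.23), (141, 41, 1.67), (213, 97, 2.48), (285, 92, 1.18), (357, 103, -3.42)]
```

View pics/a3.png

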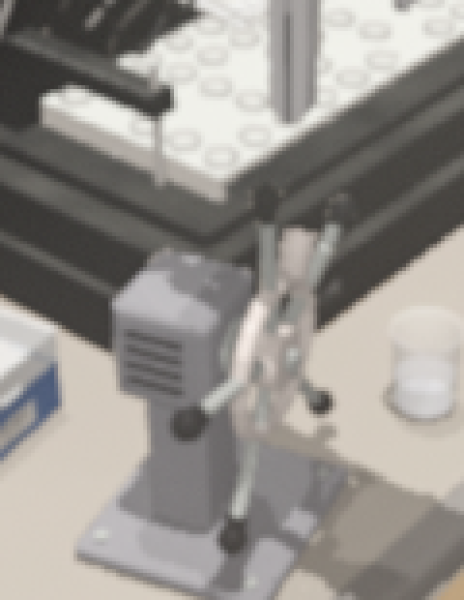

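The socket shows at (298,250), just behind the top spoke at (265,200), as planned. Now I'll start the last push on spoke 5, stopping short.

Call:
send_rows([
  {"dx": 0, "dy": 0, "dz": 18, "roll": 0, "jaw": 1},
  {"dx": 0, "dy": 0, "dz": 18, "roll": 0, "jaw": 1},
  {"dx": 0, "dy": 0, "dz": 16, "roll": 0, "jaw": 1},
  {"dx": 4, "dy": 0, "dz": 0, "roll": 0, "jaw": 1},
  {"dx": 4, "dy": 0, "dz": 0, "roll": 0, "jaw": 1},
  {"dx": 5.4, "dy": 0, "dz": 1.3, "roll": 0, "jaw": 1},
  {"dx": 5.4, "dy": 0, "dz": 1.3, "roll": 0, "jaw": 1},
  {"dx": 5.4, "dy": 0, "dz": 1.3, "roll": 0, "jaw": 1},
  {"dx": 5.4, "dy": 0, "dz": 1.3, "roll": 0, "jaw": 1},
  {"dx": 5.4, "dy": 0, "dz": 1.3, "roll": 0, "jaw": 1},
  {"dx": 5.4, "dy": 0, "dz": 1.1, "roll": 0, "jaw": 1},
  {"dx": 5.4, "dy": 0, "dz": 1.1, "roll": 0, "jaw": 1},
])

```text
time_s: 11.95
ee_pos: [0.4743, 0.1038, 0.2501]
eef_rot: [3.141, 0.0, 1.838]
force: [1.3, -1.5, 0.0]
grip_width: 0.0006
grip_force: 0.7
```

Call:
send_rows([
  {"dx": 5.4, "dy": 0, "dz": 1.1, "roll": 0, "jaw": 1},
  {"dx": 5.1, "dy": 0, "dz": 2, "roll": 0, "jaw": 1},
  {"dx": 5.1, "dy": 0, "dz": 2, "roll": 0, "jaw": 1},
  {"dx": 0, "dy": 0, "dz": 0, "roll": 0, "jaw": 1},
])

```text
time_s: 12.28
ee_pos: [0.4699, 0.1191, 0.2445]
eef_rot: [-3.141, -0.0, 1.839]
force: [0.0, -0.7, 0.2]
grip_width: 0.0005
grip_force: 0.1
```

```bash
cat > fit2.py <<'E'
# wheel angle by rendering the balls (dark) into both pictures: least squares on blob centroids
from h import *
import sys
v=np.radians(float(sys.argv[1])); ks=[int(k) for k in sys.argv[2].split(",")]  # spokes used, scene
s=np.array([.5222,.0995,.2674]); c=camera("scene")
L=c["frame"].max(2).astype(float)
for it in range(4):
    q=proj(c,world(s,balls(v))); obs=[]
    for k in ks:
        x0,y0=q[k-1]; yy,xx=np.mgrid[:400,:640]; w=(np.hypot(xx-x0,yy-y0)<8)*np.clip(75-L,0,None)
        obs.append([(w*xx).sum()/w.sum(),(w*yy).sum()/w.sum()])
    f=lambda p:(proj(c,world(s,balls(p[0])))[[k-1 for k in ks]]+p[1:]-np.array(obs)).ravel()
    r=least_squares(f,[v,0,0]); v=r.x[0]
print("v deg",np.degrees(r.x[0]),"shift",r.x[1:],"res",r.fun.round(1))
E
python3 st.py; python3 fit.py 5; python3 fit2.py 6 2,3,4
```

```text
t 12.28 u 32.7 n -0.2 z 89.5 (mm, hub-rel: left,away,up) yaw 105.37 rp [-3.141 -0.   ] F [ 0.  -0.7  0.2] grip 0.0005 q [ 0.17  0.12  1.64  0.    1.38 -0.1 ]
n 547 depth v deg 8.8 score 219.50715059525237
[(45, 97, -4.39), (117, 43, -3.11), (189, 80, 1.41), (261, 105, 1.09), (333, 221, 5.14)]
v deg 3.0400372975176695 shift [-0.72189804 -0.71015266] res [-0.7  2.6  1.1 -3.  -0.4  0.5]
```

Call:
send_rows([
  {"dx": 3, "dy": 0, "dz": 1.6, "roll": 0, "jaw": 1},
  {"dx": 3, "dy": 0, "dz": 1.6, "roll": 0, "jaw": 1},
  {"dx": 2, "dy": 0, "dz": 1.2, "roll": 0, "jaw": 1},
  {"dx": 2, "dy": 0, "dz": 1.2, "roll": 0, "jaw": 1},
  {"dx": 1.4, "dy": 0, "dz": 0.8, "roll": 0, "jaw": 1},
  {"dx": 0, "dy": 0, "dz": 0, "roll": 0, "jaw": 1},
  {"dx": 0, "dy": 0, "dz": 0, "roll": 0, "jaw": 1},
])

```text
time_s: 12.97
ee_pos: [0.4672, 0.1294, 0.2385]
eef_rot: [-3.141, -0.0, 1.839]
force: [-0.5, 0.2, 0.4]
grip_width: 0.0004
grip_force: 0.2
```

```bash
python3 st.py
python3 - <<'E'
from h import *
# ring depth sanity
E
```

```text
t 12.97 u 43.3 n -0.1 z 83.5 (mm, hub-rel: left,away,up) yaw 105.35 rp [-3.141 -0.   ] F [-0.5  0.2  0.4] grip 0.0004 q [ 0.19  0.13  1.65  0.    1.36 -0.07]
```

Call:
send_rows([
  {"dx": -8, "dy": 0, "dz": 0, "roll": 0, "jaw": 1},
  {"dx": 0, "dy": 0, "dz": -20, "roll": 0, "jaw": 1},
  {"dx": 0, "dy": 0, "dz": -30, "roll": 0, "jaw": 1},
  {"dx": 0, "dy": 0, "dz": -30, "roll": 0, "jaw": 1},
  {"dx": 0, "dy": 0, "dz": -30, "roll": 0, "jaw": 1},
  {"dx": 0, "dy": 0, "dz": 0, "roll": 0, "jaw": 1},
])

```text
time_s: 13.47
ee_pos: [0.4705, 0.1212, 0.3541]
eef_rot: [3.134, 0.001, 1.838]
force: [-0.2, 0.7, 0.1]
grip_width: 0.0004
grip_force: 0.0
```

```bash
python3 st.py;python3 fit.py 0
python3 - <<'E'
from h import *
c=camera("scene");np.savez("sc3.npz",**c)
f=c["frame"];q=proj(c,world((.5222,.0995,.2674),balls(0)));print(q)
im=cv2.resize(f[175:295,260:350],(600,800),interpolation=3)[:600] if 0 else cv2.resize(f[178:290,262:346],(450,600),interpolation=3)
cv2.imwrite("pics/a4.png",im[:,:,::-1])
E
```

```text
t 13.47 u 34.6 n 0.8 z 199.1 (mm, hub-rel: left,away,up) yaw 105.32 rp [3.134e+00 1.000e-03] F [-0.2  0.7  0.1] grip 0.0004 q [ 0.18  0.08  1.44  0.    1.61 -0.09]
n 415 depth v deg 0.2 score 219.03029364707908
[(36, 99, -2.77), (108, 47, -1.95), (180, 73, 3.51), (252, 114, 2.81), (324, 82, -1.31)]
[[322.00422657 183.08986808]
 [328.15290183 218.57882593]
 [310.83146116 268.07445098]
 [289.91665107 271.37330285]
 [296.68255235 213.21980996]]
```

View pics/a4.png

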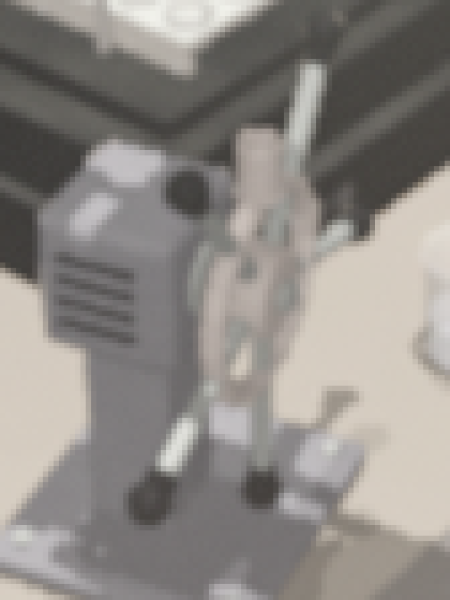

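The picture shows the socket vertical at (257,160) of the crop. I'll refine the angle from the clean view.

```bash
cat > fit3.py <<'E'
from h import *
import sys
s=(.5222,.0995,.2674)
def run(c,v):
    R=cv2.Rodrigues(np.array(c["rvec"],float))[0];cam=-R.T@np.ravel(c["tvec"]);W=cloud(c);L=c["frame"].max(2)
    B=world(s,balls(np.radians(v)));C=[]
    for b in B:
        m=(np.linalg.norm(W-b,axis=-1)<.018)&(L<85); P=W[m]
        if len(P)<12: C.append([np.nan]*3+[len(P)]);continue
        P=P-0
        f=lambda q:np.linalg.norm(P-q,axis=1)-.010   # sphere of known radius
        d=(cam-b)/np.linalg.norm(cam-b)
        q=least_squares(f,P.mean(0)-.0067*d,loss="soft_l1",f_scale=.001).x; C.append([*q,len(P)])
    C=np.array(C);D=C[:,:3]-world(s,[-.045,0,.155]);u=-np.sin(s[2])*D[:,0]+np.cos(s[2])*D[:,1];z=D[:,2]
    b0=balls(0)
    ok=~np.isnan(u)
    def g(p):
        b=balls(p[0]);return np.r_[(b[:,1]+p[1]-u)[ok],(b[:,2]-.155+p[2]-z)[ok]]
    r=least_squares(g,[np.radians(v),0,0],loss="soft_l1",f_scale=.002)
    e=np.degrees(np.arctan2(-u+r.x[1],z-r.x[2]))-v-np.array([36,108,180,252,324])
    print("v",np.degrees(r.x[0]),"off mm",r.x[1:]*1e3,"n",C[:,3],"each",(((e+180)%360)-180).round(1),"rad",(np.hypot(u,z)*1e3).round(1))
if __name__=="__main__":
    run(np.load("sc3.npz"),0); c=camera("scene");run(c,0)
    im=c["frame"]
E
python3 fit3.py; python3 fit2.py 0 3,4,5
```

```text
v 0.2939236402249638 off mm [0.99320881 0.44772624] n [34. 12. 29. 51. 47.] each [ 1.3  0.4 -0.   0.2  0.1] rad [117.7 115.4 118.  119.9 120.6]
v 0.2795012759411792 off mm [0.41874709 0.0656709 ] n [36. 12. 30. 48. 48.] each [ 0.4 -0.5  0.8  0.4  0.3] rad [117.  122.5 118.2 120.5 119.5]
v deg 0.16532727840302378 shift [0.17729191 0.73882939] res [ 0.5  0.1 -0.5 -0.2  0.   0.1]
```

All three fits give v within 0.2–0.3° of upright, so now I'll move clear.

Call:
send_rows([
  {"dx": 0, "dy": 0, "dz": -20, "roll": 0, "jaw": 1},
  {"dx": 0, "dy": -15, "dz": -20, "roll": 0, "jaw": 1},
  {"dx": -10, "dy": -15, "dz": 0, "roll": 0, "jaw": 1},
  {"dx": -20, "dy": -15, "dz": 0, "roll": 0, "jaw": 1},
  {"dx": -20, "dy": -15, "dz": 0, "roll": 0, "jaw": 1},
  {"dx": -20, "dy": -15, "dz": 0, "roll": 0, "jaw": 1},
  {"dx": -20, "dy": -10, "dz": 0, "roll": 0, "jaw": 1},
  {"dx": -20, "dy": 0, "dz": 0, "roll": 0, "jaw": 1},
  {"dx": -20, "dy": 0, "dz": 0, "roll": 0, "jaw": 1},
  {"dx": -10, "dy": 0, "dz": 0, "roll": 0, "jaw": 1},
  {"dx": 0, "dy": 0, "dz": 0, "roll": 0, "jaw": 1},
  {"dx": 0, "dy": 0, "dz": 0, "roll": 0, "jaw": 1},
])

```text
time_s: 14.67
ee_pos: [0.4244, -0.0358, 0.3879]
eef_rot: [-3.14, -0.001, 1.838]
force: [-0.1, -0.7, -0.7]
grip_width: 0.0007
grip_force: 0.0
```

```bash
python3 st.py
python3 - <<'E'
from h import *
import fit3
c=camera("scene");fit3.run(c,0);save(c,"end.png")
E
python3 fit2.py 0 3,4,5
```

```text
t 14.67 u -104.6 n -85.1 z 232.9 (mm, hub-rel: left,away,up) yaw 105.28 rp [-3.14e+00 -1.00e-03] F [-0.1 -0.7 -0.7] grip 0.0007 q [-0.17 -0.06  1.51  0.    1.69 -0.44]
v 0.31150159785101894 off mm [1.40947119 0.26858809] n [27. 16. 27. 48. 37.] each [1.4 0.1 0.1 0.4 0.4] rad [115.7 114.5 118.9 120.1 119.9]
v deg -0.3481569091157899 shift [-0.21539716  1.48421915] res [ 0.4  0.6  0.5 -0.8 -0.9  0.2]
```

View pics/end.png

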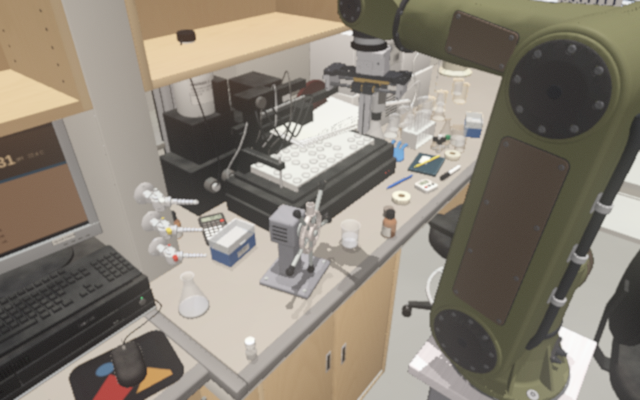

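The socket points up at (310,205), the vial, beaker, bottle, tape roll and flask are where they were, and the gripper is well clear at (370,130).

```bash
python3 -c "
from station import *
print(hand_in())"
```

```text
the job is handed in; nothing more can be done
None
```

The tube socket now points straight up, within about half a degree by the camera fits; I pushed three spokes round one after another, moved the arm clear, saw nothing else out of place in the final picture, and handed the job in at about 15 s.

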